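# Put the tools back on their shadow pads

### The arm

A 6-joint arm with a two-finger parallel gripper is mounted at the origin on a cart in front of the work surface, level with it; the furniture and walls round the work are solid. World frame = base frame: x ahead of the robot, y to its left, z up, the work surface at z = 0. Lengths are in m, angles in rad, forces in N, time in s.
With the tool pointing down it reaches from about 0.375 to 0.825 m from the base axis. Payload 5.5 kg.
Tool frame: the origin (TCP) lies between the finger pads; the fingertips stand 25 mm ahead of it and the grasp point (between the pads) lies 6 mm ahead of it (tips_ahead is the distance from the TCP to the fingertips, in m); z points along the fingers, y is the line along which they close (so a half turn about z gives the same grasp; the last joint's range is limited). The gripper opens to 85 mm and grips with 20 to 120 N. Pads are 22 mm wide; open, the fingers measure 114 mm over their backs; the gripper's body (76 mm by 85 mm) begins 54 mm behind the grasp point. The pads swing forward as they close: fully open they stand 13 mm farther back than shut.
Start: joints at [1.31, 0.314, -0.047, 1.21, 0, 1.571], TCP at [0.155, 0.58, 0.256] pointing down, gripper open.
Joint ranges: [-2.67, 2.67], [-0.69, 1.73], [-1.03, 1.25], [-2.08, 2.16], [-1.42, 1.45], [-3.14, 3.14]. Speed limits (rad/s): [2.39, 2.39, 3.01, 3.14, 3.14, 3.14].

### API

Orientations are given as a rotation vector (axis times angle).
In Python, from workcell import * gives the robot as it stands.
- The arm moves only by the shell command python3 -m pendant 'ROWS'. ROWS is a JSON list of rows, 1 to 5 of them, each an object with the fields tx, ty, tz (the shift in units of 25 mm), drx, dry, drz (a rotation vector in units of 0.1 rad), finger_gap (the finger opening in m); a field left out counts as zero (the opening has to be given); each row is the pose to reach, as a shift and turn from the pose commanded when the command began, along the tool's axes at that moment; what a row does not reach only later rows make up. A row lasts 1/8 s, in which the tool goes at most 0.0625 m and 0.188 rad, less where a joint would pass 70% of its speed; a pose out of reach is approached as far as the arm can. The fingers move at their own pace and stop on an object; the grip force is fixed at half the most. Time passes only in rows, so rows that do not move let the fingers close. It prints the time, the measured TCP pose, the force, the opening and the grip force at its end. Input that does not fit is refused with a message, and nothing moves.
- get_obs(): the state, without advancing time (a new reading comes with each control period).
- snapshot(name): name is "side" or "top"; returns a dict with "frame" (480x640x3 uint8, red, green, blue), "mtx" (3x3 intrinsics, pixels), "k1" (the pictures are not rectified: a ray, as slopes to the right and down, at radius r is drawn at 1 + k1 r^2 times it, then the intrinsics apply), "world_to_cam" (4x4, takes a point from world to camera coordinates). Camera axes: x right, y up, looking along -z (the intrinsics and any distortion apply to the point x, -y, -z); pixel columns grow to the right and rows downward; lengths in m; the calibration is good to about 2 mm. A picture is of the moment at which its call begins. There is no depth.
- hand_in(): hands the job in; it is judged then, once.
The state is a dict: "time": time; "joint_positions": joint angles; "joint_vel": joint speeds; "joint_efforts": joint torques, N m; "ee_pos": TCP position; "ee_rot": TCP orientation; "ft_force": force on the tool from outside, world axes, zero at the start; "ft_torque": the same for the moment, N m; "grip_width": finger opening in m; "finger_force": force on a finger pad.
Only numpy, scipy, OpenCV 4.12 (cv2) and the standard library are available. Lean on these libraries where they do the work, as an engineer would, in place of code of your own. Each camera call takes 0.05 s, during which the arm holds its last target. There are 200 camera calls.

### The job

Put the two wrenches, the cold chisel and the tape measure back on the shadow pads on the left: each centred on the pad whose printed shadow has its shape and size and lined up with that shadow, either end first, lying flat (the tape measure standing on its base as now). Set them down rather than dropping them, let go of them all, and leave the pipe elbow and the rusty steel block where they are.

Things in the scene. Friction and masses are not known exactly. Their poses are not given: they have to be found in the camera images.
- the_wrench_2: The longer of two steel combination wrenches, lying flat: 242 mm long, heads 45 and 38 mm wide, 8 mm thick, 0.175 kg. Origin: middle of its length (own y), underside; z up. Shank at the origin, where it balances: 14 mm wide, 1 to 6 mm above the bench; grip it there. Starts on the right of the bench, own y within 0.15 rad of world y.
- the_wrench_0: The shorter of two steel combination wrenches, lying flat: 199 mm long, heads 35 and 30 mm wide, 6 mm thick, 0.155 kg. Origin: middle of its length (own y), underside; z up. Shank at the origin, where it balances: 10 mm wide, 1 to 5 mm above the bench; grip it with fingertips almost on the bench. Starts on the right of the bench, own y within 0.15 rad of world y.
- the_chisel: Grey steel cold chisel, lying: 173 mm long, round bar 21 mm thick, with a flat blade 26 mm wide over the last 54 mm at its -y end, 0.35 kg. Origin: middle of its length (own y), underside; bar axis 10 mm higher. Grip the bar at the origin or up to 20 mm toward +y. It can roll a little. Starts on the right of the bench, own y within 0.15 rad of world y.
- the_tape_measure: Yellow and black tape measure standing on its base: 36 mm wide (own x), 81 mm long (own y), 71 mm high, 0.24 kg. Origin: centre of its underside; z up. The case, 34 mm between its flat sides, spans y = -28 to +40 mm. Grip it across the sides about 5 mm toward +y, 25 to 50 mm up. Starts on the right of the bench, own y within 0.15 rad of world y.
- pad_long_wrench: Longer wrench's pad, 62 x 266 mm; shadow: 242 mm long bar with a 44 mm round head at each end. Fixed black rubber pad, 4 mm thick, light grey shadow flush on top. Origin: centre of the shadow, at the pad's underside (bench level); own y along the shadow, within 0.15 rad of world x; z up. One of four side by side on the left, in any order, about 110 mm apart.
- pad_short_wrench: Shorter wrench's pad, 52 x 222 mm; shadow: 199 mm long bar with a 34 mm round head at each end. Fixed black rubber pad, 4 mm thick, light grey shadow flush on top. Origin: centre of the shadow, at the pad's underside (bench level); own y along the shadow, within 0.15 rad of world x; z up. One of four side by side on the left, in any order, about 110 mm apart.
- pad_chisel: Chisel's pad, 46 x 196 mm; shadow: plain strip 174 mm long, 22 mm wide, 27 mm at the blade. Fixed black rubber pad, 4 mm thick, light grey shadow flush on top. Origin: centre of the shadow, at the pad's underside (bench level); own y along the shadow, within 0.15 rad of world x; z up. One of four side by side on the left, in any order, about 110 mm apart.
- pad_tape_measure: Tape measure's pad, 60 x 104 mm; shadow: plain rectangle 37 x 82 mm. Fixed black rubber pad, 4 mm thick, light grey shadow flush on top. Origin: centre of the shadow, at the pad's underside (bench level); own y along the shadow, within 0.15 rad of world x; z up. One of four side by side on the left, in any order, about 110 mm apart.
- the_elbow: Bystander: grey galvanised pipe elbow, 64 x 64 x 33 mm, loose on the bench beyond the work, about straight ahead of the robot. Origin at the centre of its underside. Leave it alone.
- the_block: Bystander: rusty brown drilled steel block, 50 x 62 x 45 mm, 0.9 kg, loose on the bench at the robot's side of the work, about straight ahead. Origin at the centre of its underside. Leave it alone.
Mind the look-alikes: they are no part of the job. Leave any purple look-alike of the pad_tape_measure alone.

How it is judged:
By the outcome, as a careful person would: the job done as asked, in the order asked, and still so for the second after the job is handed in, with the robot touching nothing.
It also fails if it takes over 101 s, if anything falls off the work surface, if the arm or the gripper's body presses on something with over 40 N, if the wrist force passes 120 N, or if a joint passes its speed limit or range.

## Working session

There is one attempt and no reset: what is moved stays moved. The work goes in short steps, Python scripts to look and compute and a shell command to move; the robot and the scene stay as the last step left them, time stands still between calls to the robot, and variables do not carry over. Pictures are saved under pics/ and viewed, at most 14 in all, crops included, and the job is handed in when it is done.

```bash
mkdir -p pics; ls; python3 - <<'E'
from workcell import *
import cv2
o=get_obs(); print(o)
for n in("top","side"):
    s=snapshot(n); cv2.imwrite(f"pics/{n}0.png",cv2.cvtColor(s["frame"],cv2.COLOR_RGB2BGR)); print(n,s["mtx"],s["k1"],s["world_to_cam"])
E
```

```text
pics
{'time': 0.0, 'joint_positions': array([ 1.31000458e+00,  3.14239000e-01, -4.80675196e-02,  1.21020044e+00,
       -4.50377456e-06,  1.57077798e+00]), 'joint_vel': array([-1.10361229e-03,  1.76459648e-04, -1.44280951e-04,  9.14382674e-04,
       -8.99849680e-04, -5.27153257e-05]), 'joint_efforts': array([-1.59676467e-03, -5.39587104e+01,  3.39747262e+01,  1.90102682e-02,
       -4.83875613e-05,  5.22741018e-06]), 'ee_pos': array([0.15457169, 0.57919795, 0.25543182]), 'ee_rot': array([-4.08433748e-01, -3.11470859e+00,  2.66498076e-03]), 'ft_force': array([-0.14561473, -0.01779238, -0.29707395]), 'ft_torque': array([-0.02195763,  0.04794471, -0.03475811]), 'finger_force': 0.0, 'grip_width': 0.08514352810643352}
top [[445.55403885   0.         322.57018104]
 [  0.         445.55403885 240.7933186 ]
 [  0.           0.           1.        ]] -0.11331545894956964 [[ 0.01145249 -0.99975039  0.01918317  0.06972824]
 [ 0.99490322  0.01331483  0.09995145 -0.55257006]
 [-0.10018192  0.0179407   0.99480738 -1.00157276]
 [ 0.          0.          0.          1.        ]]
side [[482.30737159   0.         316.66940701]
 [  0.         482.30737159 236.69720144]
 [  0.           0.           1.        ]] -0.06389280355912032 [[ 0.92302289 -0.38471054  0.00515273 -0.45600911]
 [ 0.20396158  0.50062616  0.84129253 -0.19657595]
 [-0.3262337  -0.7754813   0.54055557 -0.94623418]
 [ 0.          0.          0.          1.        ]]
```

View pics/top0.png

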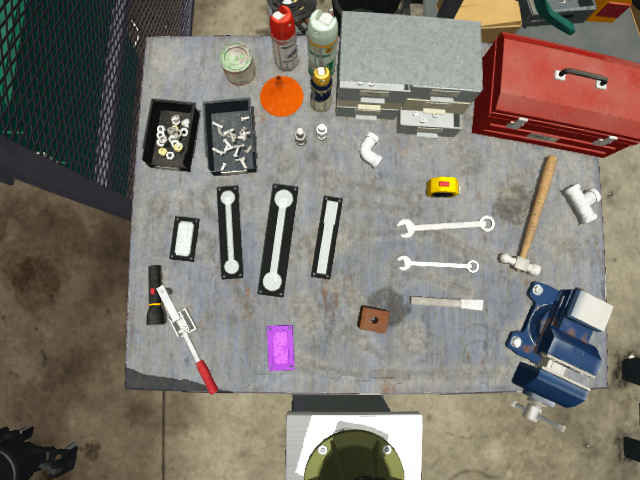

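View pics/side0.png

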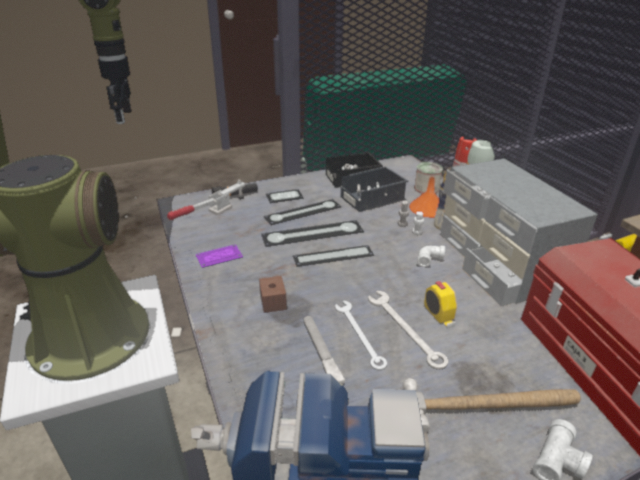

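```bash
cat > h.py <<'E'
from workcell import *
import numpy as np, cv2
from scipy.spatial.transform import Rotation as R
def project(s,P):
    c=np.c_[P,np.ones(len(P))]@s["world_to_cam"].T
    n=np.c_[c[:,0],-c[:,1]]/-c[:,2:3]
    n=n*(1+s["k1"]*(n**2).sum(1,keepdims=True))
    return n@s["mtx"][:2,:2].T+s["mtx"][:2,2]
def pix2w(s,uv,z):
    from scipy.optimize import fsolve
    return [fsolve(lambda q:(project(s,np.array([[q[0],q[1],z]]))-u)[0],[.5,0]) for u in np.atleast_2d(uv)]
def ortho(s,x0,x1,y0,y1,z,mm=.6):
    # rows: x decreasing from x1; cols: y decreasing from y1
    m=mm/1000; xs=np.arange(x1,x0,-m); ys=np.arange(y1,y0,-m)
    X,Y=np.meshgrid(xs,ys,indexing="ij")
    uv=project(s,np.c_[X.ravel(),Y.ravel(),np.full(X.size,z)]).astype(np.float32).reshape(*X.shape,2)
    return cv2.remap(cv2.cvtColor(s["frame"],cv2.COLOR_RGB2BGR),uv[...,0],uv[...,1],cv2.INTER_CUBIC)
E
python3 - <<'E'
from h import *
s=snapshot("top")
print(pix2w(s,[[184,238],[229,232],[278,240],[327,237],[443,187],[446,226],[438,265],[447,302],[374,318],[370,150]],0.004))
E
```

```text
[array([0.55624126, 0.40529398]), array([0.57193741, 0.29797147]), array([0.5544531 , 0.18134309]), array([0.56312789, 0.06580291]), array([ 0.68910685, -0.21466174]), array([ 0.59367314, -0.22004344]), array([ 0.4997907 , -0.19908027]), array([ 0.41231711, -0.22007081]), array([ 0.37429028, -0.04609103]), array([ 0.77724266, -0.03655541])]
```

```bash
python3 - <<'E'
from h import *
s=snapshot("top")
L=ortho(s,.4,.71,0,.46,.004); cv2.imwrite("pics/L.png",L)
Rr=ortho(s,.36,.76,-.36,-.09,.005); cv2.imwrite("pics/R.png",Rr)
g=L.min(2)
def seg(name,im,x1,y1,box,thr,m=.0006):
    xa,xb,ya,yb=box
    r0,r1=int((x1-xb)/m),int((x1-xa)/m);c0,c1=int((y1-yb)/m),int((y1-ya)/m)
    k=(im[r0:r1,c0:c1]>thr).astype(np.uint8)
    n,l,st,_=cv2.connectedComponentsWithStats(k); i=1+st[1:,4].argmax()
    p=np.argwhere(l==i)[:,::-1].astype(np.float32)
    (cx,cy),(w,h),a=cv2.minAreaRect(p)
    vx,vy,_,_=cv2.fitLine(p,cv2.DIST_L2,0,.01,.01).ravel()
    mean=p.mean(0)
    W=lambda c:(round(x1-(c[1]+r0)*m,4),round(y1-(c[0]+c0)*m,4))
    print(name,"rect",W((cx,cy)),"mm",round(w*.6),round(h*.6),a,"mean",W(mean),"dir angle(world)",np.arctan2(-vx,-vy))
for n,y in(("tape",.405),("short",.298),("long",.181),("chis",.066)): seg(n,g,.71,.46,(.42,.70,y-.024,y+.024) if n!="tape" else (.5,.61,y-.026,y+.026),110)
E
```

```text
tape rect (0.5561, 0.4058) mm 38 83 5.5054779052734375 mean (np.float32(0.556), np.float32(0.4058)) dir angle(world) -0.09583708
short rect (0.5734, 0.2981) mm 200 35 85.28964233398438 mean (np.float32(0.5738), np.float32(0.2977)) dir angle(world) -3.0545733
long rect (0.5565, 0.1813) mm 37 243 3.6727311611175537 mean (np.float32(0.5581), np.float32(0.1821)) dir angle(world) -0.08863994
chis rect (0.564, 0.067) mm 28 176 8.583621978759766 mean (np.float32(0.5675), np.float32(0.0664)) dir angle(world) -0.14612193
```

View pics/L.png

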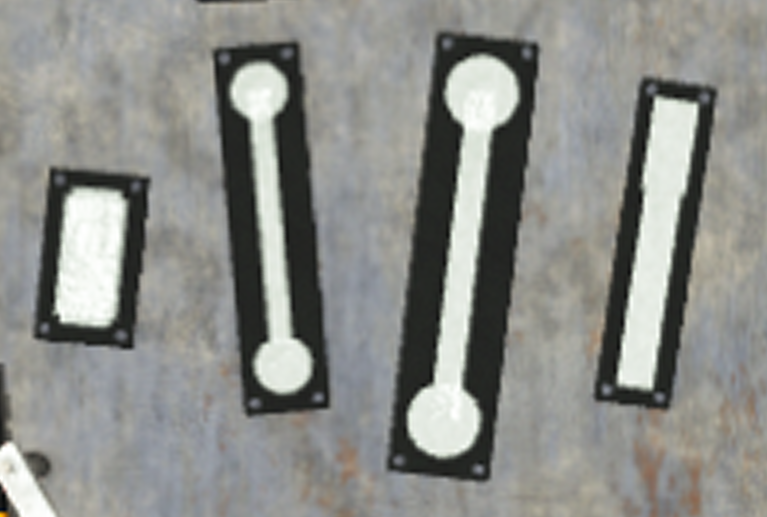

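View pics/R.png

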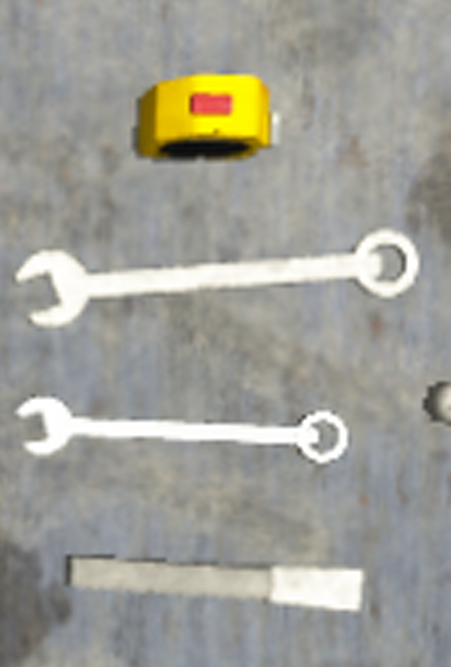

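```bash
cat >> h.py <<'E'
def delta(x,y,z,yaw):
    """tool-axes shift/turn from measured pose to TCP (x,y,z), tool pointing down, tool y at world angle yaw (mod pi)"""
    o=get_obs(); Rc=R.from_rotvec(o["ee_rot"]); 
    best=None
    for k in(0,np.pi):
        a=yaw+k; Y=np.array([np.cos(a),np.sin(a),0]);Z=np.array([0,0,-1.]);X=np.cross(Y,Z)
        rv=(Rc.inv()*R.from_matrix(np.c_[X,Y,Z])).as_rotvec()
        if best is None or np.linalg.norm(rv)<np.linalg.norm(best): best=rv
    d=Rc.inv().apply(np.array([x,y,z])-o["ee_pos"])
    print("d",d.round(4),"rot",best.round(4),"pos",o["ee_pos"].round(4),"q",o["joint_positions"].round(2),"t",o["time"],"w",round(o["grip_width"],4))
E
python3 - <<'E'
from h import *
s=snapshot("top")
T=ortho(s,.64,.74,-.27,-.15,.071,.2); T2=ortho(s,.36,.46,-.32,-.12,.010,.25)
cv2.imwrite("pics/T.png",T); cv2.imwrite("pics/C.png",T2)
print(np.linalg.inv(s["world_to_cam"])[:3,3])
delta(.55,.15,.2,1.57); delta(.685,-.21,.16,0)
E
```

```text
[0.44861569 0.09503713 1.05026454]
d [-0.4927 -0.313   0.0561] rot [-8.0e-04 -1.0e-04 -2.6e-01] pos [0.1546 0.5795 0.2559] q [ 1.31  0.31 -0.05  1.21  0.    1.57] t 0.25 w 0.0852
d [-0.716  -0.6259  0.0964] rot [-7.00e-04  5.00e-04  1.31e+00] pos [0.1546 0.5795 0.2559] q [ 1.31  0.31 -0.05  1.21  0.    1.57] t 0.25 w 0.0852
```

View pics/T.png

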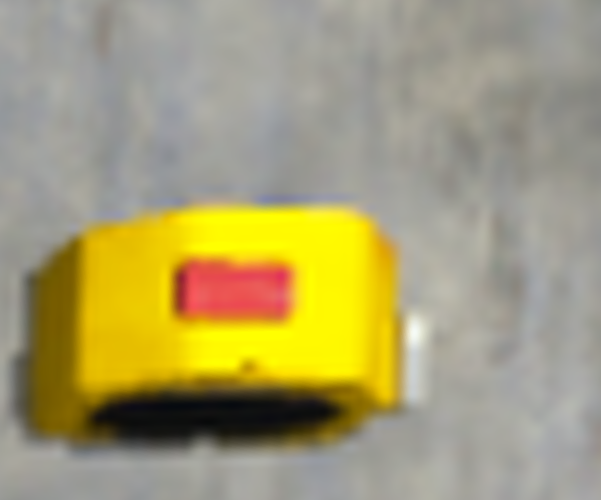

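View pics/C.png

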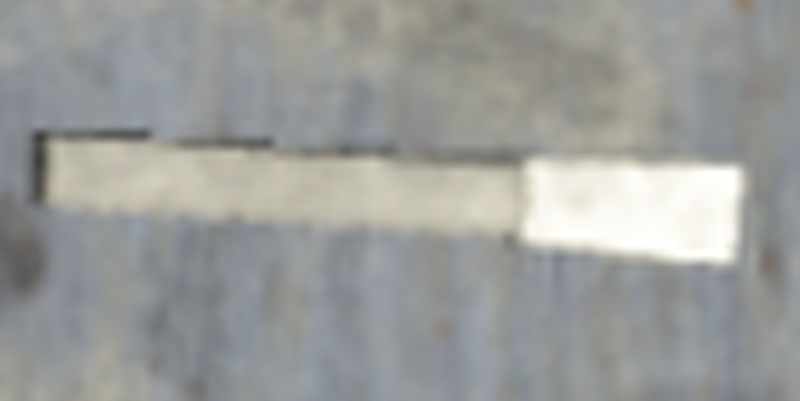

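```bash
python3 - <<'E'
from h import *
out=[]
for n,(c0,c1,r0,r1) in(("side",(400,480,265,345)),("top",(415,475,160,220))):
    s=snapshot(n); f=cv2.cvtColor(s["frame"],cv2.COLOR_RGB2BGR)
    k=560/(c1-c0)*.7
    im=cv2.resize(f[r0:r1,c0:c1],None,fx=k,fy=k,interpolation=cv2.INTER_CUBIC)
    a=.02; o=np.array([.681,-.214])
    for z,col in((0,(0,0,255)),(.071,(255,0,0))):
        q=np.array([[-.017,-.028],[.017,-.028],[.017,.04],[-.017,.04]])
        w=o+q@np.array([[np.cos(a),np.sin(a)],[-np.sin(a),np.cos(a)]])
        u=(project(s,np.c_[w,np.full(4,z)])-[c0,r0]+.5)*k
        cv2.polylines(im,[u.astype(np.int32)],True,col,1)
    out.append(im)
cv2.imwrite("pics/chk.png",np.hstack(out))
E
```

```text
(no output)
```

View pics/chk.png

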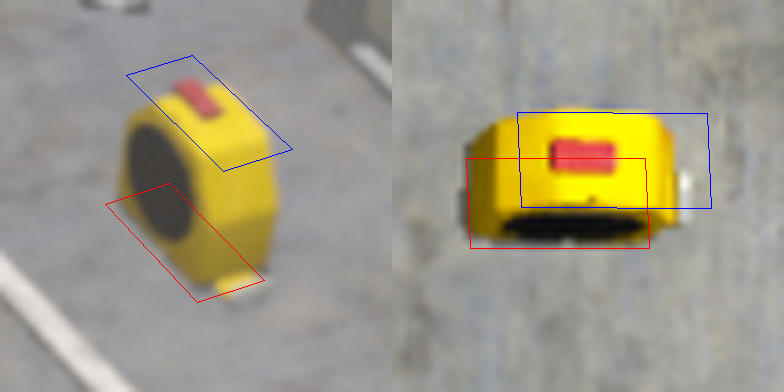

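The rows are not in the units I measure in: shifts go in units of 25 mm and turns go in units of 0.1 rad. I convert before sending: -0.24 m is -9.6, -0.21 m is -8.4.

```bash
for i in 1 2 3; do :; done
python3 -m pendant '[{"tx": -1.6,"ty": -1.6,"finger_gap": 0.085},{"tx": -9.6,"ty": -8.4,"tz": 1.2,"finger_gap": 0.085},{"tx": -9.6,"ty": -8.4,"tz": 1.2,"finger_gap": 0.085},{"tx": -9.6,"ty": -8.4,"tz": 1.2,"finger_gap": 0.085},{"tx": -9.6,"ty": -8.4,"tz": 1.2,"finger_gap": 0.085}]'
python3 -m pendant '[{"tx": -9.6,"ty": -8.4,"tz": 1.2,"finger_gap": 0.085},{"tx": -9.6,"ty": -8.4,"tz": 1.2,"finger_gap": 0.085},{"tx": -9.6,"ty": -8.4,"tz": 1.2,"finger_gap": 0.085},{"tx": -9.6,"ty": -8.4,"tz": 1.2,"finger_gap": 0.085},{"tx": -9.6,"ty": -8.4,"tz": 1.2,"finger_gap": 0.085}]'
python3 -m pendant '[{"tx": -8,"ty": -7.2,"tz": 1.2,"drz": 6.5,"finger_gap": 0.085},{"tx": -8,"ty": -7.2,"tz": 1.2,"drz": 6.5,"finger_gap": 0.085},{"tx": -8,"ty": -7.2,"tz": 1.2,"drz": 6.5,"finger_gap": 0.085},{"tx": -8,"ty": -7.2,"tz": 1.2,"drz": 6.5,"finger_gap": 0.085},{"tx": -8,"ty": -7.2,"tz": 1.2,"drz": 6.5,"finger_gap": 0.085}]'
python3 -c "
from h import *
delta(.682,-.205,.12,.02)"
```

```text
time: 0.98
ee_pos: [0.3253, 0.325, 0.228]
ee_rot: [0.408, 3.114, 0.001]
ft_force: [0.9, 0.2, 0.3]
grip_width: 0.0852
finger_force: 0.0
time: 1.6
ee_pos: [0.4989, 0.0663, 0.1988]
ee_rot: [0.409, 3.114, 0.001]
ft_force: [0.2, 1.3, 0.7]
grip_width: 0.0851
finger_force: 0.0
time: 2.22
ee_pos: [0.6458, -0.1607, 0.1676]
ee_rot: [1.387, 2.819, -0.001]
ft_force: [-0.8, 0.0, -0.8]
grip_width: 0.0854
finger_force: 0.0
d [-0.0572  0.0016  0.0476] rot [-2.000e-04  5.000e-04  6.361e-01] pos [ 0.6458 -0.1607  0.1676] q [-0.24  0.48 -0.01  1.08 -0.    0.67] t 2.225 w 0.0854
```

Converted, -0.057 m is -2.28, 0.04 m is 1.6, 0.636 rad is 6.36.

```bash

python3 -m pendant '[{"tx": -2.28,"ty": 0.064,"tz": 1.6,"drz": 6.36,"finger_gap": 0.085},{"tx": -2.28,"ty": 0.064,"tz": 1.6,"drz": 6.36,"finger_gap": 0.085},{"tx": -2.28,"ty": 0.064,"tz": 1.6,"drz": 6.36,"finger_gap": 0.085},{"tx": -2.28,"ty": 0.064,"tz": 1.6,"drz": 6.36,"finger_gap": 0.085},{"tx": -2.28,"ty": 0.064,"tz": 1.6,"drz": 6.36,"finger_gap": 0.085}]' >/dev/null
python3 - <<'E'
from h import *
delta(.682,-.205,.046,.02)
s=snapshot("top"); cv2.imwrite("pics/g1.png",ortho(s,.6,.76,-.32,-.12,.071,.4))
s=snapshot("side"); cv2.imwrite("pics/g1s.png",cv2.resize(cv2.cvtColor(s["frame"],cv2.COLOR_RGB2BGR)[200:360,350:550],None,fx=3,fy=3))
E
```

```text
d [-0.0036  0.0011  0.0824] rot [-0.0003 -0.0001  0.0047] pos [ 0.6808 -0.2014  0.1284] q [-0.29  0.59  0.07  1.06 -0.    1.26] t 2.85 w 0.0849
```

View pics/g1s.png

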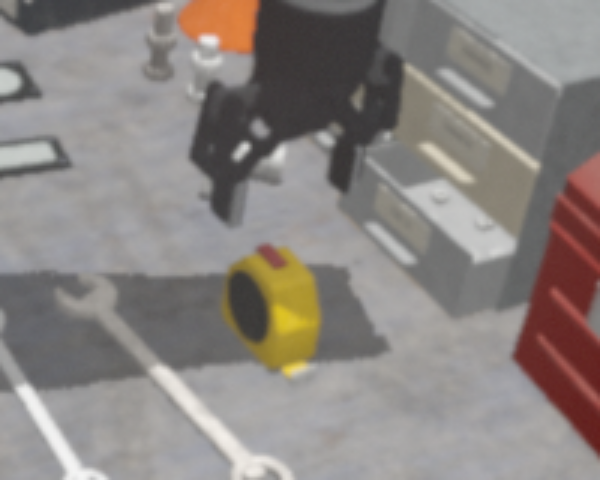

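```bash

python3 -m pendant '[{"tx": -0.144,"ty": 0.04,"tz": 1.6,"drz": 0.05,"finger_gap": 0.085},{"tx": -0.144,"ty": 0.04,"tz": 3.296,"drz": 0.05,"finger_gap": 0.085},{"tx": -0.144,"ty": 0.04,"tz": 3.296,"drz": 0.05,"finger_gap": 0.085},{"tx": -0.144,"ty": 0.04,"tz": 3.296,"drz": 0.05,"finger_gap": 0.06},{"tx": -0.144,"ty": 0.04,"tz": 3.296,"drz": 0.05,"finger_gap": 0.04}]' 
python3 -m pendant '[{"finger_gap": 0.02},{"finger_gap": 0.02},{"finger_gap": 0.02},{"finger_gap": 0.02},{"finger_gap": 0.02}]'
python3 -m pendant '[{"tz": -0.4,"finger_gap": 0.02},{"tz": -2,"finger_gap": 0.02},{"tz": -4,"finger_gap": 0.02},{"tz": -4,"finger_gap": 0.02},{"tz": -4,"finger_gap": 0.02}]'
python3 -c "
from h import *
delta(.551,.4063,.16,1.475)"
```

```text
time: 3.58
ee_pos: [0.6837, -0.2054, 0.0488]
ee_rot: [2.198, 2.24, 0.003]
ft_force: [0.6, 0.4, -0.7]
grip_width: 0.0508
finger_force: 0.0
time: 4.2
ee_pos: [0.6835, -0.2053, 0.0485]
ee_rot: [2.198, 2.24, 0.003]
ft_force: [-1.3, -0.6, 6.3]
grip_width: 0.0337
finger_force: 59.1
time: 4.82
ee_pos: [0.6814, -0.2047, 0.1458]
ee_rot: [-2.2, -2.242, 0.001]
ft_force: [-0.9, 0.3, -2.3]
grip_width: 0.0338
finger_force: 59.3
d [ 0.6134 -0.1188 -0.0139] rot [-5.000e-04 -8.000e-04 -1.456e+00] pos [ 0.6814 -0.2047  0.1458] q [-0.29  0.58  0.1   1.09 -0.    1.26] t 4.825 w 0.0338
```

```bash

python3 -m pendant '[{"tx": 1.6,"ty": -0.32,"tz": -0.8,"finger_gap": 0.02},{"tx": 12,"ty": -2.4,"tz": -0.8,"finger_gap": 0.02},{"tx": 12,"ty": -2.4,"tz": -0.8,"finger_gap": 0.02},{"tx": 12,"ty": -2.4,"tz": -0.8,"finger_gap": 0.02},{"tx": 12,"ty": -2.4,"tz": -0.8,"finger_gap": 0.02}]' >/dev/null
python3 -m pendant '[{"tx": 12.4,"ty": -2.4,"drz": -8,"finger_gap": 0.02},{"tx": 12.4,"ty": -2.4,"drz": -8,"finger_gap": 0.02},{"tx": 12.4,"ty": -2.4,"drz": -8,"finger_gap": 0.02},{"tx": 12.4,"ty": -2.4,"drz": -8,"finger_gap": 0.02},{"tx": 12.4,"ty": -2.4,"drz": -8,"finger_gap": 0.02}]' 
python3 -c "
from h import *
delta(.551,.4063,.12,1.475)"
```

```text
time: 6.08
ee_pos: [0.5523, 0.3857, 0.1638]
ee_rot: [-1.148, -2.922, 0.005]
ft_force: [1.9, 0.5, -3.4]
grip_width: 0.0338
finger_force: 59.4
d [0.015  0.0143 0.0438] rot [-0.0036 -0.0019 -0.6532] pos [0.5523 0.3857 0.1638] q [ 0.61  0.5   0.02  1.09 -0.    1.36] t 6.075 w 0.0338
```

```bash

python3 -m pendant '[{"tx": 0.6,"ty": 0.572,"tz": 1.2,"drx": -0.036,"dry": -0.019,"drz": -6.53,"finger_gap": 0.02},{"tx": 0.6,"ty": 0.572,"tz": 1.76,"drx": -0.036,"dry": -0.019,"drz": -6.53,"finger_gap": 0.02},{"tx": 0.6,"ty": 0.572,"tz": 1.76,"drx": -0.036,"dry": -0.019,"drz": -6.53,"finger_gap": 0.02},{"tx": 0.6,"ty": 0.572,"tz": 1.76,"drx": -0.036,"dry": -0.019,"drz": -6.53,"finger_gap": 0.02},{"tx": 0.6,"ty": 0.572,"tz": 1.76,"drx": -0.036,"dry": -0.019,"drz": -6.53,"finger_gap": 0.02}]' >/dev/null
python3 -m pendant '[{"finger_gap": 0.02},{"finger_gap": 0.02}]'
python3 -c "
from h import *
delta(.551,.4063,.054,1.475)"
```

```text
time: 6.95
ee_pos: [0.5529, 0.4052, 0.1218]
ee_rot: [0.156, 3.135, 0.003]
ft_force: [-0.2, 0.7, -3.0]
grip_width: 0.0335
finger_force: 59.5
d [0.0022 0.0007 0.0678] rot [ 0.0023  0.0024 -0.0039] pos [0.5529 0.4052 0.1218] q [ 0.63  0.54 -0.01  1.01  0.    0.73] t 6.95 w 0.0335
```

```bash

python3 -m pendant '[{"tx": 0.088,"ty": 0.028,"tz": 1.2,"drx": 0.02,"dry": 0.02,"drz": -0.04,"finger_gap": 0.02},{"tx": 0.088,"ty": 0.028,"tz": 2,"drx": 0.02,"dry": 0.02,"drz": -0.04,"finger_gap": 0.02},{"tx": 0.088,"ty": 0.028,"tz": 2.4,"drx": 0.02,"dry": 0.02,"drz": -0.04,"finger_gap": 0.02},{"tx": 0.088,"ty": 0.028,"tz": 2.6,"drx": 0.02,"dry": 0.02,"drz": -0.04,"finger_gap": 0.02},{"tx": 0.088,"ty": 0.028,"tz": 2.6,"drx": 0.02,"dry": 0.02,"drz": -0.04,"finger_gap": 0.02}]'
python3 -c "
from h import *
delta(.551,.4063,.0525,1.475)"
```

```text
time: 7.58
ee_pos: [0.5514, 0.4066, 0.0575]
ee_rot: [0.149, 3.137, 0.001]
ft_force: [-1.0, -0.1, -3.1]
grip_width: 0.034
finger_force: 59.5
d [ 0.0004 -0.0003  0.005 ] rot [0.001  0.0012 0.0008] pos [0.5514 0.4066 0.0575] q [ 0.64  0.6  -0.08  0.89 -0.    0.73] t 7.575 w 0.034
```

```bash

python3 -m pendant '[{"tx": 0.016,"ty": -0.012,"tz": 0.08,"drx": 0.01,"dry": 0.01,"finger_gap": 0.02},{"tx": 0.016,"ty": -0.012,"tz": 0.16,"drx": 0.01,"dry": 0.01,"finger_gap": 0.02},{"tx": 0.016,"ty": -0.012,"tz": 0.2,"drx": 0.01,"dry": 0.01,"finger_gap": 0.02},{"tx": 0.016,"ty": -0.012,"tz": 0.2,"drx": 0.01,"dry": 0.01,"finger_gap": 0.02}]'
```

```text
time: 8.07
ee_pos: [0.5509, 0.4063, 0.0526]
ee_rot: [0.149, 3.138, -0.0]
ft_force: [0.8, -0.5, -0.9]
grip_width: 0.0335
finger_force: 59.7
```

```bash

python3 -m pendant '[{"tz": 0.04,"finger_gap": 0.02},{"tz": 0.04,"finger_gap": 0.04},{"tz": 0.04,"finger_gap": 0.085},{"tz": 0.04,"finger_gap": 0.085},{"tz": 0.04,"finger_gap": 0.085}]'
python3 -m pendant '[{"tz": -1.2,"finger_gap": 0.085},{"tz": -4,"finger_gap": 0.085},{"tz": -4,"finger_gap": 0.085}]'
python3 -m pendant '[{"ty": -2.4,"tz": -0.4,"finger_gap": 0.085},{"ty": -12.4,"tz": -0.4,"finger_gap": 0.05},{"ty": -12.4,"tz": -0.4,"finger_gap": 0.05},{"ty": -12.4,"tz": -0.4,"finger_gap": 0.05},{"ty": -12.4,"tz": -0.4,"finger_gap": 0.05}]'
python3 - <<'E'
from h import *
delta(.5944,-.2199,.12,.072)
s=snapshot("top"); cv2.imwrite("pics/p1.png",ortho(s,.5,.62,.32,.48,.004,.3))
E
```

```text
time: 8.7
ee_pos: [0.5508, 0.4062, 0.0511]
ee_rot: [-0.149, -3.138, 0.0]
ft_force: [-0.8, 0.7, 0.3]
grip_width: 0.0853
finger_force: 0.0
time: 9.07
ee_pos: [0.5535, 0.4082, 0.1568]
ee_rot: [0.149, 3.131, 0.008]
ft_force: [1.1, 0.1, 0.9]
grip_width: 0.0853
finger_force: 0.0
time: 9.7
ee_pos: [0.5208, 0.0957, 0.1609]
ee_rot: [-0.148, -3.138, 0.001]
ft_force: [1.4, 0.2, -0.7]
grip_width: 0.05
finger_force: 0.0
d [-0.1031 -0.3073  0.041 ] rot [-4.0000e-04  2.0000e-04  1.4043e+00] pos [0.5208 0.0957 0.1609] q [ 0.18  0.24 -0.37  0.96 -0.    0.28] t 9.7 w 0.05
```

View pics/p1.png

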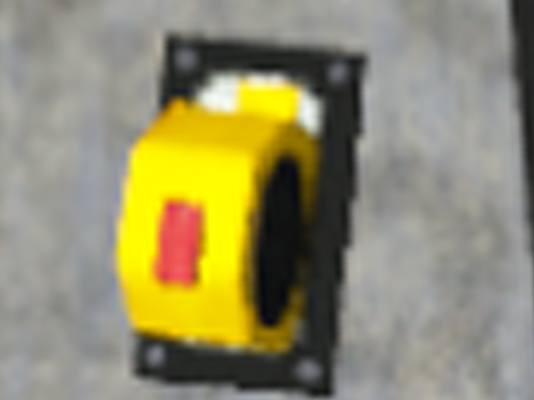

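```bash

python3 -m pendant '[{"tx": -4,"ty": -12,"drz": 9,"finger_gap": 0.05},{"tx": -4,"ty": -12,"drz": 9,"finger_gap": 0.05},{"tx": -4,"ty": -12,"drz": 9,"finger_gap": 0.05},{"tx": -4,"ty": -12,"drz": 9,"finger_gap": 0.05},{"tx": -4,"ty": -12,"drz": 9,"finger_gap": 0.05}]' >/dev/null
python3 -c "
from h import *
delta(.5944,-.2199,.06,.072)"
```

```text
d [-0.0108 -0.0041  0.1009] rot [-2.000e-04 -2.000e-04  4.987e-01] pos [ 0.592  -0.2086  0.1609] q [-0.34  0.42 -0.12  1.03  0.    0.66] t 10.375 w 0.05
```

```bash

python3 -m pendant '[{"tx": -0.432,"ty": -0.16,"tz": 2,"drz": 5,"finger_gap": 0.05},{"tx": -0.432,"ty": -0.16,"tz": 4,"drz": 5,"finger_gap": 0.05},{"tx": -0.432,"ty": -0.16,"tz": 4,"drz": 5,"finger_gap": 0.05},{"tx": -0.432,"ty": -0.16,"tz": 4,"drz": 5,"finger_gap": 0.05},{"tx": -0.432,"ty": -0.16,"tz": 4,"drz": 5,"finger_gap": 0.05}]' >/dev/null
python3 -c "
from h import *
delta(.5944,-.2199,.0275,.072)"
```

```text
d [-0.0017 -0.0007  0.0344] rot [0.001  0.0008 0.0063] pos [ 0.5949 -0.2181  0.0619] q [-0.35  0.51 -0.22  0.84 -0.    1.14] t 11.0 w 0.0504
```

```bash

python3 -m pendant '[{"tx": -0.068,"ty": -0.028,"tz": 0.8,"drx": 0.01,"dry": 0.01,"drz": 0.06,"finger_gap": 0.04},{"tx": -0.068,"ty": -0.028,"tz": 1.32,"drx": 0.01,"dry": 0.01,"drz": 0.06,"finger_gap": 0.04},{"tx": -0.068,"ty": -0.028,"tz": 1.376,"drx": 0.01,"dry": 0.01,"drz": 0.06,"finger_gap": 0.03},{"tx": -0.068,"ty": -0.028,"tz": 1.376,"drx": 0.01,"dry": 0.01,"drz": 0.06,"finger_gap": 0.03}]'
python3 -c "
from h import *
delta(.5944,-.2199,.0268,.072)"
```

```text
time: 11.5
ee_pos: [0.5935, -0.2198, 0.0267]
ee_rot: [-2.141, -2.297, 0.001]
ft_force: [-0.9, -0.2, -0.5]
grip_width: 0.0301
finger_force: 0.0
d [-0.0002  0.0009 -0.0001] rot [-0.0017 -0.001  -0.0018] pos [ 0.5935 -0.2198  0.0267] q [-0.35  0.55 -0.25  0.77  0.    1.15] t 11.5 w 0.0301
```

Next, close, lift and head to the long wrench pad.

```bash

python3 -m pendant '[{"finger_gap": 0.015},{"finger_gap": 0},{"finger_gap": 0},{"finger_gap": 0},{"finger_gap": 0}]'
python3 -m pendant '[{"tz": -0.4,"finger_gap": 0},{"tz": -2,"finger_gap": 0},{"tz": -4.8,"finger_gap": 0},{"tz": -4.8,"finger_gap": 0},{"tz": -4.8,"finger_gap": 0}]'
python3 - <<'E'
from h import *
delta(.5563,.182,.13,np.pi/2-.113)
s=snapshot("side"); cv2.imwrite("pics/w2.png",cv2.resize(cv2.cvtColor(s["frame"],cv2.COLOR_RGB2BGR)[160:400,300:520],None,fx=2.4,fy=2.4))
E
```

```text
time: 12.12
ee_pos: [0.5943, -0.22, 0.0277]
ee_rot: [-2.142, -2.298, -0.0]
ft_force: [0.1, 0.9, 5.4]
grip_width: 0.0103
finger_force: 59.1
time: 12.75
ee_pos: [0.5939, -0.22, 0.1475]
ee_rot: [-2.142, -2.297, 0.0]
ft_force: [-0.4, 0.4, -2.2]
grip_width: 0.0103
finger_force: 58.9
d [ 0.4036 -0.0094  0.0176] rot [-0.0000e+00 -5.0000e-04 -1.3878e+00] pos [ 0.5939 -0.22    0.1475] q [-0.35  0.44 -0.13  1.01  0.    1.15] t 12.75 w 0.0103
```

View pics/w2.png

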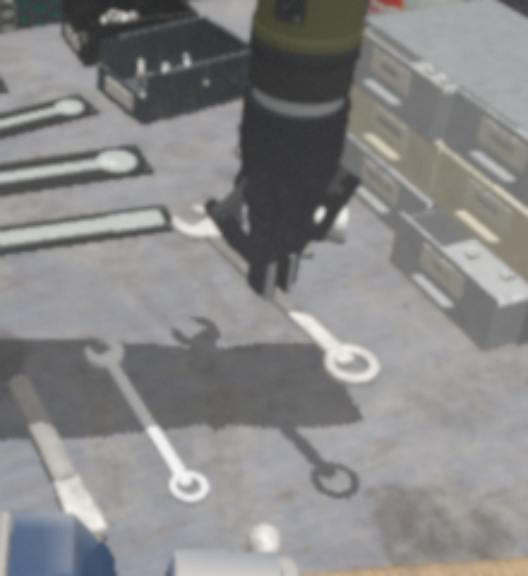

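```bash

python3 -m pendant '[{"tx": 1.2,"drz": -1,"finger_gap": 0},{"tx": 11.2,"ty": -0.24,"drz": -7,"finger_gap": 0},{"tx": 11.2,"ty": -0.24,"drz": -7,"finger_gap": 0},{"tx": 11.2,"ty": -0.24,"drz": -7,"finger_gap": 0},{"tx": 11.2,"ty": -0.24,"drz": -7,"finger_gap": 0}]' 
python3 -c "
from h import *
delta(.5563,.182,.12,np.pi/2-.113)"
```

```text
time: 13.42
ee_pos: [0.5662, 0.0605, 0.1448]
ee_rot: [-1.22, -2.89, 0.003]
ft_force: [0.6, 0.0, -2.3]
grip_width: 0.0104
finger_force: 58.9
d [0.0938 0.0777 0.0249] rot [-0.0021 -0.0048 -0.6857] pos [0.5662 0.0605 0.1448] q [ 0.11  0.33 -0.29  0.96  0.    0.9 ] t 13.425 w 0.0104
```

```bash

python3 -m pendant '[{"tx": 3.752,"ty": 3.108,"tz": 1,"dry": -0.03,"drz": -6.86,"finger_gap": 0},{"tx": 3.752,"ty": 3.108,"tz": 1,"dry": -0.03,"drz": -6.86,"finger_gap": 0},{"tx": 3.752,"ty": 3.108,"tz": 1,"dry": -0.03,"drz": -6.86,"finger_gap": 0},{"tx": 3.752,"ty": 3.108,"tz": 1,"dry": -0.03,"drz": -6.86,"finger_gap": 0},{"tx": 3.752,"ty": 3.108,"tz": 1,"dry": -0.03,"drz": -6.86,"finger_gap": 0}]' >/dev/null
python3 -c "
from h import *
delta(.5563,.182,.0385,np.pi/2-.113)"
```

```text
d [0.0008 0.002  0.0816] rot [-0.0022 -0.0022 -0.0027] pos [0.5571 0.1801 0.1201] q [ 0.31  0.38 -0.28  0.92 -0.    0.43] t 14.05 w 0.0105
```

```bash

python3 -m pendant '[{"tx": 0.032,"ty": 0.08,"tz": 2,"drz": -0.03,"finger_gap": 0},{"tx": 0.032,"ty": 0.08,"tz": 3.08,"drz": -0.03,"finger_gap": 0},{"tx": 0.032,"ty": 0.08,"tz": 3.264,"drz": -0.03,"finger_gap": 0},{"tx": 0.032,"ty": 0.08,"tz": 3.264,"drz": -0.03,"finger_gap": 0},{"tx": 0.032,"ty": 0.08,"tz": 3.264,"drz": -0.03,"finger_gap": 0}]' >/dev/null
python3 -m pendant '[{"finger_gap": 0}]' 
python3 -c "
from h import *
delta(.5563,.182,.0325,np.pi/2-.113)"
```

```text
time: 14.8
ee_pos: [0.5592, 0.1826, 0.0419]
ee_rot: [0.176, 3.133, 0.0]
ft_force: [0.2, -0.0, -1.8]
grip_width: 0.0101
finger_force: 59.0
d [ 0.0029 -0.0009  0.0094] rot [0.0004 0.0034 0.0008] pos [0.5592 0.1826 0.0419] q [ 0.32  0.46 -0.36  0.75 -0.    0.43] t 14.8 w 0.0101
```

```bash

python3 -m pendant '[{"tx": 0.08,"ty": -0.036,"tz": 0.16,"dry": 0.03,"finger_gap": 0},{"tx": 0.116,"ty": -0.036,"tz": 0.28,"dry": 0.03,"finger_gap": 0},{"tx": 0.116,"ty": -0.036,"tz": 0.28,"dry": 0.03,"finger_gap": 0},{"tx": 0.116,"ty": -0.036,"tz": 0.28,"dry": 0.03,"finger_gap": 0}]'
python3 -c "
from h import *
delta(.5563,.182,.0317,np.pi/2-.113)"
```

```text
time: 15.3
ee_pos: [0.5553, 0.1818, 0.0336]
ee_rot: [-0.175, -3.135, 0.001]
ft_force: [-0.6, 0.1, -1.2]
grip_width: 0.0098
finger_force: 59.0
d [-0.001   0.0003  0.0019] rot [-0.0005 -0.0016  0.0012] pos [0.5553 0.1818 0.0336] q [ 0.32  0.47 -0.37  0.73  0.    0.43] t 15.3 w 0.0098
```

```bash

python3 -m pendant '[{"tx": -0.04,"ty": 0.012,"tz": 0.04,"dry": -0.01,"finger_gap": 0},{"tx": -0.04,"ty": 0.012,"tz": 0.08,"dry": -0.01,"finger_gap": 0},{"tx": -0.04,"ty": 0.012,"tz": 0.08,"dry": -0.01,"finger_gap": 0}]'
python3 -c "
from h import *
delta(.5563,.182,.0312,np.pi/2-.113)"
```

```text
time: 15.68
ee_pos: [0.5566, 0.182, 0.0318]
ee_rot: [-0.176, -3.137, 0.0]
ft_force: [0.2, -0.1, -0.8]
grip_width: 0.0104
finger_force: 59.0
d [ 0.0003 -0.0001  0.0006] rot [-0.0003 -0.0002  0.0012] pos [0.5566 0.182  0.0318] q [ 0.32  0.47 -0.37  0.73 -0.    0.43] t 15.675 w 0.0104
```

```bash

python3 -m pendant '[{"tx": 0.012,"tz": 0.048,"finger_gap": 0},{"tx": 0.012,"tz": 0.048,"finger_gap": 0},{"tx": 0.012,"tz": 0.048,"finger_gap": 0.02},{"tx": 0.012,"tz": 0.048,"finger_gap": 0.04},{"tx": 0.012,"tz": 0.048,"finger_gap": 0.04}]'
python3 -m pendant '[{"tz": -0.8,"finger_gap": 0.05},{"tz": -4.4,"finger_gap": 0.05},{"tz": -4.4,"finger_gap": 0.05}]'
python3 -m pendant '[{"ty": -2.4,"tz": -0.4,"drz": 1,"finger_gap": 0.05},{"ty": -12.4,"tz": -0.4,"drz": 8,"finger_gap": 0.05},{"ty": -12.4,"tz": -0.4,"drz": 8,"finger_gap": 0.05},{"ty": -12.4,"tz": -0.4,"drz": 8,"finger_gap": 0.05},{"ty": -12.4,"tz": -0.4,"drz": 8,"finger_gap": 0.05}]'
python3 - <<'E'
from h import *
delta(.502,-.1992,.06,-.04)
s=snapshot("top"); cv2.imwrite("pics/p2.png",ortho(s,.41,.71,.11,.45,.006,.6))
E
```

```text
time: 16.3
ee_pos: [0.556, 0.182, 0.0304]
ee_rot: [-0.175, -3.136, 0.001]
ft_force: [-0.1, -0.4, -0.4]
grip_width: 0.0402
finger_force: 0.0
time: 16.68
ee_pos: [0.5576, 0.1825, 0.1436]
ee_rot: [0.175, 3.134, 0.002]
ft_force: [1.0, 0.4, 0.2]
grip_width: 0.0499
finger_force: 0.0
time: 17.3
ee_pos: [0.5212, -0.1279, 0.1508]
ee_rot: [1.39, 2.817, -0.001]
ft_force: [0.5, 0.9, 0.0]
grip_width: 0.0499
finger_force: 0.0
d [-0.0449 -0.0586  0.0908] rot [-1.000e-04  5.000e-04  6.943e-01] pos [ 0.5212 -0.1279  0.1508] q [-0.24  0.26 -0.37  0.94 -0.    0.68] t 17.3 w 0.0499
```

View pics/p2.png

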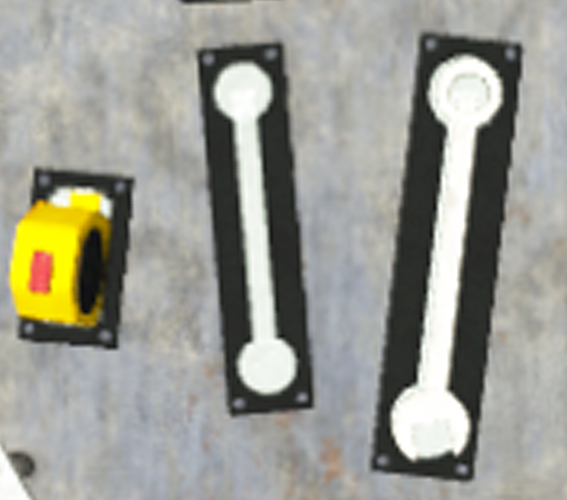

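```bash

python3 -m pendant '[{"tx": -1.8,"ty": -2.344,"tz": 1.6,"drz": 6.94,"finger_gap": 0.05},{"tx": -1.8,"ty": -2.344,"tz": 3.4,"drz": 6.94,"finger_gap": 0.05},{"tx": -1.8,"ty": -2.344,"tz": 3.4,"drz": 6.94,"finger_gap": 0.05},{"tx": -1.8,"ty": -2.344,"tz": 3.4,"drz": 6.94,"finger_gap": 0.05},{"tx": -1.8,"ty": -2.344,"tz": 3.4,"drz": 6.94,"finger_gap": 0.05}]' >/dev/null
python3 -m pendant '[{"finger_gap": 0.04}]' >/dev/null
python3 -c "
from h import *
delta(.502,-.1992,.0275,-.04)"
```

```text
d [-0.0019 -0.0008  0.0383] rot [-0.0004  0.0005  0.0076] pos [ 0.5028 -0.1973  0.0658] q [-0.37  0.36 -0.46  0.76 -0.    1.23] t 18.1 w 0.0401
```

```bash

python3 -m pendant '[{"tx": -0.076,"ty": -0.032,"tz": 0.8,"drz": 0.076,"finger_gap": 0.03},{"tx": -0.076,"ty": -0.032,"tz": 1.52,"drz": 0.076,"finger_gap": 0.03},{"tx": -0.076,"ty": -0.032,"tz": 1.52,"drz": 0.076,"finger_gap": 0.03},{"tx": -0.076,"ty": -0.032,"tz": 1.52,"drz": 0.076,"finger_gap": 0.03},{"tx": -0.076,"ty": -0.032,"tz": 1.52,"drz": 0.076,"finger_gap": 0.03}]'
python3 -c "
from h import *
delta(.502,-.1992,.0260,-.04)"
```

```text
time: 18.73
ee_pos: [0.5026, -0.1996, 0.0286]
ee_rot: [2.267, 2.173, -0.0]
ft_force: [0.3, 0.2, 0.2]
grip_width: 0.0299
finger_force: 0.0
d [ 0.0004 -0.0006  0.0026] rot [ 0.0009  0.0009 -0.0022] pos [ 0.5026 -0.1996  0.0286] q [-0.38  0.4  -0.49  0.68 -0.    1.24] t 18.725 w 0.0299
```

```bash

python3 -m pendant '[{"tx": 0.016,"ty": -0.024,"tz": 0.104,"finger_gap": 0.02},{"tx": 0.016,"ty": -0.024,"tz": 0.104,"finger_gap": 0.02},{"tx": 0.016,"ty": -0.024,"tz": 0.104,"finger_gap": 0},{"tx": 0.016,"ty": -0.024,"tz": 0.104,"finger_gap": 0},{"tx": 0.016,"ty": -0.024,"tz": 0.104,"finger_gap": 0}]'
python3 -m pendant '[{"finger_gap": 0},{"finger_gap": 0}]'
python3 -m pendant '[{"tz": -0.4,"finger_gap": 0},{"tz": -2,"finger_gap": 0},{"tz": -4.8,"finger_gap": 0},{"tz": -4.8,"finger_gap": 0},{"tz": -4.8,"finger_gap": 0}]'
python3 -c "
from h import *
delta(.5733,.2977,.12,np.pi/2+.087)"
```

```text
time: 19.35
ee_pos: [0.5017, -0.1991, 0.0256]
ee_rot: [2.268, 2.173, -0.0]
ft_force: [-0.3, -0.1, 5.4]
grip_width: 0.0075
finger_force: 59.0
time: 19.6
ee_pos: [0.5017, -0.1991, 0.0256]
ee_rot: [2.268, 2.173, -0.0]
ft_force: [-0.3, 0.7, 6.7]
grip_width: 0.0073
finger_force: 59.0
time: 20.23
ee_pos: [0.5013, -0.199, 0.1454]
ee_rot: [2.268, 2.173, -0.001]
ft_force: [-0.3, -1.1, -1.7]
grip_width: 0.0072
finger_force: 59.0
d [0.4993 0.0507 0.025 ] rot [7.0000e-04 4.0000e-04 1.4412e+00] pos [ 0.5013 -0.199   0.1454] q [-0.38  0.27 -0.37  0.93 -0.    1.24] t 20.225 w 0.0072
```

The rows are not in the units I measure in: shifts go in units of 25 mm and turns go in units of 0.1 rad. I convert before sending: 0.28 m is 11.2, 0.03 m is 1.2, -0.8 rad is -8.

```bash

python3 -m pendant '[{"tx": 1.2,"ty": 0.12,"drz": -1,"finger_gap": 0},{"tx": 11.2,"ty": 1.12,"drz": -8,"finger_gap": 0},{"tx": 11.2,"ty": 1.12,"drz": -8,"finger_gap": 0},{"tx": 11.2,"ty": 1.12,"drz": -8,"finger_gap": 0},{"tx": 11.2,"ty": 1.12,"drz": -8,"finger_gap": 0}]' 
python3 -c "
from h import *
delta(.5733,.2977,.12,np.pi/2+.087)"
```

```text
time: 20.85
ee_pos: [0.5393, 0.0801, 0.1425]
ee_rot: [-1.234, -2.885, 0.004]
ft_force: [0.8, 0.6, -1.4]
grip_width: 0.0071
finger_force: 59.0
d [0.1339 0.1749 0.0221] rot [-0.0027 -0.0039 -0.8957] pos [0.5393 0.0801 0.1425] q [ 0.15  0.29 -0.35  0.94 -0.    0.96] t 20.85 w 0.0071
```

```bash

python3 -m pendant '[{"tx": 5.36,"ty": 7,"tz": 0.88,"dry": -0.03,"drz": -8.96,"finger_gap": 0},{"tx": 5.36,"ty": 7,"tz": 0.88,"dry": -0.03,"drz": -8.96,"finger_gap": 0},{"tx": 5.36,"ty": 7,"tz": 0.88,"dry": -0.03,"drz": -8.96,"finger_gap": 0},{"tx": 5.36,"ty": 7,"tz": 0.88,"dry": -0.03,"drz": -8.96,"finger_gap": 0},{"tx": 5.36,"ty": 7,"tz": 0.88,"dry": -0.03,"drz": -8.96,"finger_gap": 0}]' >/dev/null
python3 -m pendant '[{"finger_gap": 0},{"finger_gap": 0}]' >/dev/null
python3 -c "
from h import *
delta(.5733,.2977,.0345,np.pi/2+.087)"
```

```text
d [0.0017 0.003  0.0869] rot [-0.0026 -0.0003 -0.0073] pos [0.5752 0.2951 0.1214] q [ 0.48  0.48 -0.12  0.97 -0.    0.4 ] t 21.725 w 0.0075
```

```bash

python3 -m pendant '[{"tx": 0.068,"ty": 0.12,"tz": 2,"drx": -0.02,"drz": -0.07,"finger_gap": 0},{"tx": 0.068,"ty": 0.12,"tz": 3.2,"drx": -0.02,"drz": -0.07,"finger_gap": 0},{"tx": 0.068,"ty": 0.12,"tz": 3.4,"drx": -0.02,"drz": -0.07,"finger_gap": 0},{"tx": 0.068,"ty": 0.12,"tz": 3.4,"drx": -0.02,"drz": -0.07,"finger_gap": 0},{"tx": 0.068,"ty": 0.12,"tz": 3.4,"drx": -0.02,"drz": -0.07,"finger_gap": 0}]' >/dev/null
python3 -m pendant '[{"finger_gap": 0}]' >/dev/null
python3 -c "
from h import *
delta(.5733,.2977,.0305,np.pi/2+.087)"
```

```text
d [ 0.0022 -0.0013  0.0088] rot [0.0013 0.0043 0.0023] pos [0.5753 0.2992 0.0394] q [ 0.48  0.55 -0.21  0.81 -0.    0.39] t 22.475 w 0.0074
```

```bash

python3 -m pendant '[{"tx": 0.08,"ty": -0.052,"tz": 0.16,"drx": 0.01,"dry": 0.03,"drz": 0.02,"finger_gap": 0},{"tx": 0.08,"ty": -0.052,"tz": 0.28,"drx": 0.01,"dry": 0.03,"drz": 0.02,"finger_gap": 0},{"tx": 0.08,"ty": -0.052,"tz": 0.28,"drx": 0.01,"dry": 0.03,"drz": 0.02,"finger_gap": 0},{"tx": 0.08,"ty": -0.052,"tz": 0.28,"drx": 0.01,"dry": 0.03,"drz": 0.02,"finger_gap": 0}]'
python3 -c "
from h import *
delta(.5733,.2977,.0292,np.pi/2+.087)"
```

```text
time: 22.98
ee_pos: [0.5724, 0.2972, 0.0307]
ee_rot: [0.138, -3.137, 0.001]
ft_force: [1.2, 0.8, -1.8]
grip_width: 0.0075
finger_force: 59.1
d [-0.0009  0.0004  0.0015] rot [-0.0007 -0.0011  0.0007] pos [0.5724 0.2972 0.0307] q [ 0.48  0.56 -0.21  0.79 -0.    0.39] t 22.975 w 0.0075
```

```bash

python3 -m pendant '[{"tx": -0.036,"ty": 0.016,"tz": 0.04,"dry": -0.01,"finger_gap": 0},{"tx": -0.036,"ty": 0.016,"tz": 0.068,"dry": -0.01,"finger_gap": 0},{"tx": -0.036,"ty": 0.016,"tz": 0.068,"dry": -0.01,"finger_gap": 0}]'
python3 -c "
from h import *
delta(.5733,.2977,.0290,np.pi/2+.087)"
```

```text
time: 23.35
ee_pos: [0.5736, 0.2979, 0.0296]
ee_rot: [-0.138, 3.138, -0.001]
ft_force: [-1.8, -0.4, 3.3]
grip_width: 0.0073
finger_force: 59.6
d [ 0.0003 -0.0001  0.0006] rot [-0.0003  0.0006  0.0006] pos [0.5736 0.2979 0.0296] q [ 0.48  0.56 -0.21  0.79 -0.    0.39] t 23.35 w 0.0073
```

```bash

python3 -m pendant '[{"tx": 0.012,"tz": 0.012,"finger_gap": 0},{"tx": 0.012,"tz": 0.012,"finger_gap": 0.02},{"tx": 0.012,"tz": 0.012,"finger_gap": 0.04},{"tx": 0.012,"tz": 0.012,"finger_gap": 0.04}]'
python3 -m pendant '[{"tz": -0.8,"finger_gap": 0.05},{"tz": -4.4,"finger_gap": 0.05},{"tz": -4.4,"finger_gap": 0.05}]'
python3 -m pendant '[{"ty": -2.4,"tz": -0.4,"drz": 1,"finger_gap": 0.05},{"ty": -12.4,"tz": -0.4,"drz": 7,"finger_gap": 0.05},{"ty": -12.4,"tz": -0.4,"drz": 7,"finger_gap": 0.05},{"ty": -12.4,"tz": -0.4,"drz": 7,"finger_gap": 0.05},{"ty": -12.4,"tz": -0.4,"drz": 7,"finger_gap": 0.05}]'
python3 - <<'E'
from h import *
delta(.4123,-.218,.1,-.057)
s=snapshot("top"); cv2.imwrite("pics/p3.png",np.hstack([ortho(s,.45,.7,.23,.37,.006,.5),ortho(s,.37,.62,-.32,-.1,.005,.5)]))
E
```

```text
time: 23.85
ee_pos: [0.5728, 0.2976, 0.0285]
ee_rot: [0.138, -3.138, 0.001]
ft_force: [-0.3, -0.5, 0.0]
grip_width: 0.0401
finger_force: 0.0
time: 24.22
ee_pos: [0.5744, 0.2985, 0.1421]
ee_rot: [-0.137, 3.135, 0.002]
ft_force: [0.8, 0.8, 0.1]
grip_width: 0.05
finger_force: 0.0
time: 24.85
ee_pos: [0.6, -0.013, 0.149]
ee_rot: [0.95, 2.994, -0.001]
ft_force: [0.6, 0.7, -0.0]
grip_width: 0.0495
finger_force: 0.0
d [ 0.0352 -0.2758  0.049 ] rot [0.0000e+00 6.0000e-04 1.0132e+00] pos [ 0.6   -0.013  0.149] q [-0.02  0.38 -0.21  0.98 -0.    0.59] t 24.85 w 0.0495
```

View pics/p3.png

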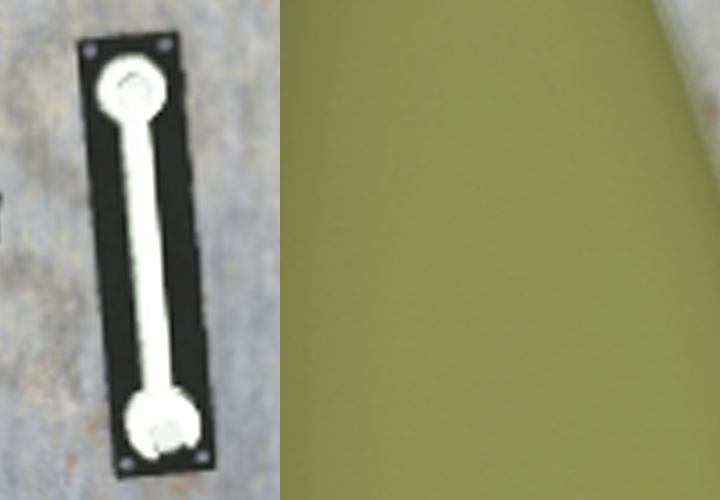

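```bash

python3 -m pendant '[{"tx": 1.4,"ty": -11,"tz": 1.2,"drz": 9,"finger_gap": 0.06},{"tx": 1.4,"ty": -11,"tz": 1.2,"drz": 9,"finger_gap": 0.06},{"tx": 1.4,"ty": -11,"tz": 1.2,"drz": 9,"finger_gap": 0.06},{"tx": 1.4,"ty": -11,"tz": 1.2,"drz": 9,"finger_gap": 0.06},{"tx": 1.4,"ty": -11,"tz": 1.2,"drz": 9,"finger_gap": 0.06}]' >/dev/null
python3 -m pendant '[{"finger_gap": 0.06}]' >/dev/null
python3 -c "
from h import *
delta(.4123,-.218,.06,-.057)"
```

```text
d [-0.0013  0.0003  0.0588] rot [-0.0007  0.0002  0.1126] pos [ 0.412  -0.2167  0.1188] q [-0.48  0.17 -0.57  0.83 -0.    1.03] t 25.65 w 0.0599
```

```bash

python3 -m pendant '[{"tx": -0.052,"ty": 0.012,"tz": 1.6,"drz": 1.126,"finger_gap": 0.05},{"tx": -0.052,"ty": 0.012,"tz": 2.8,"drz": 1.126,"finger_gap": 0.05},{"tx": -0.052,"ty": 0.012,"tz": 3,"drz": 1.126,"finger_gap": 0.05},{"tx": -0.052,"ty": 0.012,"tz": 3,"drz": 1.126,"finger_gap": 0.05},{"tx": -0.052,"ty": 0.012,"tz": 3,"drz": 1.126,"finger_gap": 0.05}]' >/dev/null
python3 -m pendant '[{"finger_gap": 0.05}]' >/dev/null
python3 -c "
from h import *
delta(.4123,-.218,.0275,-.057)"
```

```text
d [-0.0005 -0.0025  0.0176] rot [0.0019 0.0014 0.0033] pos [ 0.4148 -0.2176  0.0451] q [-0.48  0.27 -0.65  0.66 -0.    1.14] t 26.4 w 0.0501
```

```bash

python3 -m pendant '[{"tx": -0.02,"ty": -0.08,"tz": 0.4,"drx": 0.01,"dry": 0.01,"drz": 0.03,"finger_gap": 0.045},{"tx": -0.02,"ty": -0.08,"tz": 0.704,"drx": 0.01,"dry": 0.01,"drz": 0.03,"finger_gap": 0.045},{"tx": -0.02,"ty": -0.08,"tz": 0.704,"drx": 0.01,"dry": 0.01,"drz": 0.03,"finger_gap": 0.04},{"tx": -0.02,"ty": -0.08,"tz": 0.704,"drx": 0.01,"dry": 0.01,"drz": 0.03,"finger_gap": 0.03},{"tx": -0.02,"ty": -0.08,"tz": 0.704,"drx": 0.01,"dry": 0.01,"drz": 0.03,"finger_gap": 0.01}]'
python3 -m pendant '[{"finger_gap": 0},{"finger_gap": 0},{"finger_gap": 0},{"finger_gap": 0}]'
python3 -m pendant '[{"tz": -0.4,"finger_gap": 0},{"tz": -2,"finger_gap": 0},{"tz": -4.8,"finger_gap": 0},{"tz": -4.8,"finger_gap": 0},{"tz": -4.8,"finger_gap": 0}]'
python3 -c "
from h import *
delta(.564,.0663,.12,np.pi/2-.147)"
```

```text
time: 27.02
ee_pos: [0.4121, -0.2178, 0.0269]
ee_rot: [-2.284, -2.157, -0.0]
ft_force: [0.1, 0.1, 0.2]
grip_width: 0.0182
finger_force: 58.6
time: 27.52
ee_pos: [0.4121, -0.2178, 0.0268]
ee_rot: [-2.284, -2.157, 0.0]
ft_force: [-0.4, 1.0, 5.6]
grip_width: 0.0182
finger_force: 58.7
time: 28.15
ee_pos: [0.4117, -0.2177, 0.1464]
ee_rot: [-2.284, -2.157, 0.001]
ft_force: [0.1, 0.1, -5.2]
grip_width: 0.0183
finger_force: 59.8
d [0.2922 0.1359 0.0264] rot [-4.000e-04 -7.000e-04 -1.481e+00] pos [ 0.4117 -0.2177  0.1464] q [-0.49  0.14 -0.53  0.9  -0.    1.14] t 28.15 w 0.0183
```

```bash

python3 -m pendant '[{"tx": 1.2,"ty": 0.56,"drz": -1,"finger_gap": 0},{"tx": 8,"ty": 3.72,"drz": -7.5,"finger_gap": 0},{"tx": 8,"ty": 3.72,"drz": -7.5,"finger_gap": 0},{"tx": 8,"ty": 3.72,"drz": -7.5,"finger_gap": 0},{"tx": 8,"ty": 3.72,"drz": -7.5,"finger_gap": 0}]' >/dev/null
python3 -c "
from h import *
delta(.564,.0663,.12,np.pi/2-.147)"
```

```text
d [0.0345 0.0918 0.0238] rot [-4.000e-04 -4.400e-03 -7.211e-01] pos [ 0.5164 -0.0194  0.1438] q [-0.04  0.24 -0.42  0.92  0.    0.83] t 28.775 w 0.0183
```

```bash

python3 -m pendant '[{"tx": 1.38,"ty": 3.672,"tz": 0.96,"dry": -0.03,"drz": -7.21,"finger_gap": 0},{"tx": 1.38,"ty": 3.672,"tz": 0.96,"dry": -0.03,"drz": -7.21,"finger_gap": 0},{"tx": 1.38,"ty": 3.672,"tz": 0.96,"dry": -0.03,"drz": -7.21,"finger_gap": 0},{"tx": 1.38,"ty": 3.672,"tz": 0.96,"dry": -0.03,"drz": -7.21,"finger_gap": 0},{"tx": 1.38,"ty": 3.672,"tz": 0.96,"dry": -0.03,"drz": -7.21,"finger_gap": 0}]' >/dev/null
python3 -m pendant '[{"finger_gap": 0},{"finger_gap": 0}]' >/dev/null
python3 -c "
from h import *
delta(.564,.0663,.0345,np.pi/2-.147)"
```

```text
d [0.0012 0.0047 0.0875] rot [-0.001   0.0009 -0.0117] pos [0.5644 0.0616 0.122 ] q [ 0.11  0.34 -0.33  0.9  -0.    0.27] t 29.65 w 0.0185
```

```bash

python3 -m pendant '[{"tx": 0.048,"ty": 0.188,"tz": 2,"drx": -0.01,"drz": -0.117,"finger_gap": 0},{"tx": 0.048,"ty": 0.188,"tz": 3.12,"drx": -0.01,"drz": -0.117,"finger_gap": 0},{"tx": 0.048,"ty": 0.188,"tz": 3.32,"drx": -0.01,"drz": -0.117,"finger_gap": 0},{"tx": 0.048,"ty": 0.188,"tz": 3.32,"drx": -0.01,"drz": -0.117,"finger_gap": 0},{"tx": 0.048,"ty": 0.188,"tz": 3.32,"drx": -0.01,"drz": -0.117,"finger_gap": 0}]' >/dev/null
python3 -m pendant '[{"finger_gap": 0}]' >/dev/null
python3 -c "
from h import *
delta(.564,.0663,.0315,np.pi/2-.147)"
```

```text
d [ 0.0015 -0.0005  0.0093] rot [0.0008 0.004  0.0015] pos [0.5655 0.0666 0.0408] q [ 0.12  0.43 -0.41  0.73 -0.    0.26] t 30.4 w 0.0183
```

```bash

python3 -m pendant '[{"tx": 0.04,"ty": -0.02,"tz": 0.16,"drx": 0.01,"dry": 0.03,"drz": 0.02,"finger_gap": 0},{"tx": 0.04,"ty": -0.02,"tz": 0.3,"drx": 0.01,"dry": 0.03,"drz": 0.02,"finger_gap": 0},{"tx": 0.04,"ty": -0.02,"tz": 0.3,"drx": 0.01,"dry": 0.03,"drz": 0.02,"finger_gap": 0},{"tx": 0.04,"ty": -0.02,"tz": 0.3,"drx": 0.01,"dry": 0.03,"drz": 0.02,"finger_gap": 0}]'
python3 -c "
from h import *
delta(.564,.0663,.0305,np.pi/2-.147)"
```

```text
time: 30.9
ee_pos: [0.5633, 0.0662, 0.0319]
ee_rot: [-0.231, -3.132, 0.001]
ft_force: [0.5, 0.2, -4.9]
grip_width: 0.0186
finger_force: 60.3
d [-0.0006  0.0002  0.0014] rot [-0.0008 -0.0014 -0.0003] pos [0.5633 0.0662 0.0319] q [ 0.12  0.44 -0.42  0.71 -0.    0.26] t 30.9 w 0.0186
```

```bash

python3 -m pendant '[{"tx": -0.024,"ty": 0.008,"tz": 0.04,"dry": -0.01,"finger_gap": 0},{"tx": -0.024,"ty": 0.008,"tz": 0.064,"dry": -0.01,"finger_gap": 0},{"tx": -0.024,"ty": 0.008,"tz": 0.064,"dry": -0.01,"finger_gap": 0}]'
python3 -c "
from h import *
delta(.564,.0663,.0300,np.pi/2-.147)"
```

```text
time: 31.28
ee_pos: [0.5642, 0.0663, 0.0309]
ee_rot: [0.231, 3.133, -0.001]
ft_force: [-0.9, -0.3, 2.9]
grip_width: 0.0187
finger_force: 61.1
d [ 0.0002 -0.0001  0.0009] rot [-0.0006  0.0003 -0.0003] pos [0.5642 0.0663 0.0309] q [ 0.12  0.44 -0.42  0.71 -0.    0.26] t 31.275 w 0.0187
```

Contact. Release slowly, retreat and inspect.

```bash

python3 -m pendant '[{"finger_gap": 0.019},{"finger_gap": 0.024},{"finger_gap": 0.03},{"finger_gap": 0.045},{"finger_gap": 0.05}]'
python3 -m pendant '[{"tz": -0.8,"finger_gap": 0.05},{"tz": -4.8,"finger_gap": 0.05},{"tz": -4.8,"finger_gap": 0.05},{"tz": -4.8,"finger_gap": 0.05}]'
python3 -m pendant '[{"ty": -2.4,"tz": -0.4,"finger_gap": 0.05},{"ty": -12,"tz": -0.4,"finger_gap": 0.05},{"ty": -12,"tz": -0.4,"finger_gap": 0.05},{"ty": -12,"tz": -0.4,"finger_gap": 0.05},{"ty": -12,"tz": -0.4,"finger_gap": 0.05}]'
python3 - <<'E'
from h import *
s=snapshot("top")
cv2.imwrite("pics/p4.png",ortho(s,.4,.71,-.0,.46,.006,.6))
s=snapshot("side"); f=cv2.cvtColor(s["frame"],cv2.COLOR_RGB2BGR)
im=cv2.resize(f[180:275,225:385],None,fx=5,fy=5,interpolation=cv2.INTER_CUBIC)
def poly(o,a,q,z,col):
    q=np.array(q); w=o+np.c_[q[:,1]*np.cos(a)+q[:,0]*np.sin(a),q[:,1]*np.sin(a)-q[:,0]*np.cos(a)]
    u=(project(s,np.c_[w,np.full(len(q),z)])-[225,180]+.5)*5; cv2.polylines(im,[u.astype(np.int32)],True,col,1)
b=lambda w,l:[[-w,-l],[w,-l],[w,l],[-w,l]]
poly(np.array([.556,.4058]),-.096,b(.0185,.041),.004,(0,0,255))
poly(np.array([.564,.0663]),-.147,b(.011,.087),.004,(0,0,255))
cv2.imwrite("pics/p4s.png",im)
E
```

```text
time: 31.9
ee_pos: [0.5641, 0.0663, 0.0304]
ee_rot: [-0.231, -3.133, 0.001]
ft_force: [0.1, 0.7, 1.0]
grip_width: 0.0501
finger_force: 0.0
time: 32.4
ee_pos: [0.5667, 0.0667, 0.154]
ee_rot: [0.231, 3.127, 0.001]
ft_force: [0.4, -0.6, -0.5]
grip_width: 0.0501
finger_force: 0.0
time: 33.02
ee_pos: [0.5187, -0.2323, 0.1593]
ee_rot: [-0.232, -3.131, 0.0]
ft_force: [1.9, -0.7, 0.5]
grip_width: 0.0499
finger_force: 0.0
```

View pics/p4.png

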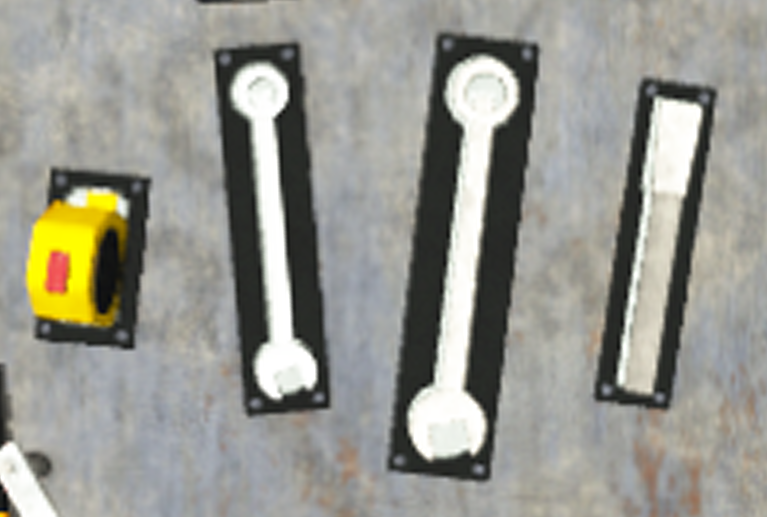

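View pics/p4s.png

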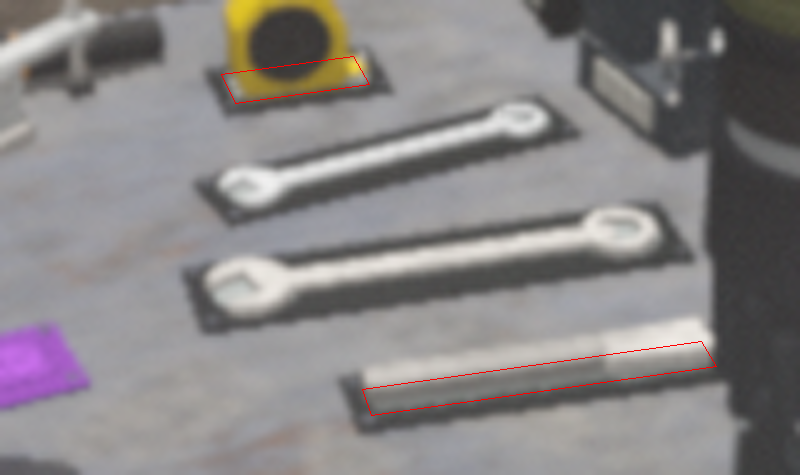

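```bash
python3 -m pendant '[{"finger_gap": 0.05},{"finger_gap": 0.05}]' && python3 -c "
from workcell import *
print(hand_in())"
```

```text
time: 33.38
ee_pos: [0.5199, -0.2291, 0.1599]
ee_rot: [-0.229, -3.132, 0.0]
ft_force: [-0.3, 0.8, -0.4]
grip_width: 0.0498
finger_force: 0.0
the job is handed in; nothing more can be done
None
```

Both wrenches, the cold chisel and the tape measure are set down and released on their matching shadow pads. In the last pictures each sat within about 2 mm of its shadow. The elbow and block were left alone, and I handed the job in at 33 s; no verdict came back.

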